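Two-key interlock reset on the print station

ROBOT

A 7-joint arm with a two-finger parallel gripper is mounted at the origin on a cart in front of the work surface, level with it; the furniture and walls round the work are solid. World frame = base frame: x ahead of the robot, y to its left, z up, the work surface at z = 0. Lengths are in m, angles in rad, forces in N, time in s.
With the tool pointing down it reaches from about 0.35 to 0.9 m from the base axis. Payload 8.1 kg.
Tool frame: the origin (TCP) lies midway between the tips of the shut fingers; the grasp point (between the pads) lies 19 mm behind it; z points along the fingers, y is the direction in which the jaws open and shut (so a half turn about z gives the same grasp; the last joint's range is limited). The gripper opens to 92 mm and grips with 3 to 60 N. Pads are 19 mm wide; open, the fingers measure 130 mm over their backs; the gripper's body (75 mm by 190 mm) begins 47 mm behind the grasp point.
Start: joints at [-1.387, 0.434, 0.025, 1.573, -0.012, 1.134, -0.075], TCP at [0.177, 0.599, 0.227] pointing down, gripper open.
Joint ranges: [-2.62, 2.62], [-0.44, 2.09], [-1.27, 1.32], [0.08, 2.57], [-1.32, 4.46], [0.12, 2], [-2.74, 2.74]. Speed limits (rad/s): [2.22, 2.22, 3.01, 3.01, 3.14, 3.14, 3.14].

INTERFACE

Orientations are given as a unit quaternion [w, x, y, z].
In Python, from plant import env gives the robot as it stands.
- The arm moves only by the shell command python3 -m jog 'ROWS' [FORCE]. ROWS is JSON, one flat list of numbers, 5 for each row, row after row: the closure, from 0 (fully open) to 1 (shut), then the shift along the tool's x, y, z in cm, then the turn about the tool's z in degrees. In form: [grip, dx, dy, dz, turn, grip, dx, dy, dz, turn, ...]. A call has 1 to 20 rows; each row is the pose to reach, as a shift and turn from the pose measured when the call began, along the tool's axes at that moment; what a row does not reach only later rows make up. A row lasts 1/12 s, in which the tool goes at most 41.7 mm and 7.16 degrees, less where a joint would pass 70% of its speed; a pose out of reach is approached as far as the arm can. A call with a gripper value outside its range is refused whole. The fingers move at their own pace and stop on an object; FORCE is the grip in N (left out, the last holds). Time passes only in rows, so rows that repeat a pose let the fingers close. It gives the time, the measured TCP pose, the force and the opening at its end, in the units of the state.
- env.read_state(): the state, without advancing time (a new reading comes with each control period).
- env.read_camera(name): name is "scene" or "side" or "wrist"; returns the picture (384x512x3 uint8, blue, green, red); there is no depth.
- env.camera_params(name): a dict with "intrinsics" (3x3 intrinsics, pixels), "distortion" ([k1, k2, p1, p2, k3] as OpenCV has them; the pictures are not rectified), "R" (3x3) and "t" (3): a world point X has camera coordinates R X + t; the wrist camera has in their place "T_tool_cam" (4x4, takes a point from camera to tool coordinates, whose origin is the TCP and whose axes are the flange's). Camera axes: x right, y down, z forward; pixel columns grow to the right and rows downward; lengths in m; the calibration is good to about 2 mm. A picture is of the moment at which its call begins: read the wrist's pose just before it. camera_params takes no time and is no camera call.
- env.hand_in(): hands the job in, once; it reports no verdict.
Trained networks look in the newest picture that a camera, given by its name, has taken for a name from the list of things; names that differ only in an ending like _2 or _b are one class to them, and where a whole thing is asked for, a point or a joint stands for the part that bears it (a point fixed in the world has none). Each returns a list of dicts, best first, with "confidence" (0 to 1); they miss things now and then, are a little off and sometimes report something else, mostly with a low value. They report only what shows in the picture. A call takes as long as a camera call.
- env.outline_of(target, camera): "pixels" (384x512 bool, what is visible of it) and "rect" ([left, top, right, bottom] in pixels, round what is visible of it).
- env.landmark_of(target, camera): "xy" ([column, row] in pixels: a listed point, or the origin of a listed thing).
The state is a dict: "time_s": time; "q": joint angles; "dq": joint speeds; "effort": joint torques, N m; "ee_pos": TCP position; "tool_rot": TCP orientation; "contact_force": force on the tool from outside, world axes, zero at the start; "ft_torque": the same for the moment, N m; "gripper_width": opening from 0.0 (shut) to 1.0 (fully open).
Only numpy, scipy, OpenCV 4.12 (cv2) and the standard library are available. Lean on these libraries where they do the work, as an engineer would, in place of code of your own. Each camera call takes 0.05 s, during which the arm holds its last target.

TASK

Reset the print station's safety interlock: on the grey control box with the two round keys, press both round keys fully down together, one fingertip on each, and hold both down for three seconds without a break; then let both come up again and move clear. Never push one key down alone. Only press: do not grip, lift or shift the box, and leave the similar box with the bar-shaped keys and the other things on the table alone.

Things in the scene. Friction and masses are not known exactly. Their poses are not given: they have to be found in the camera images.
- round_box: grey control box with two white ROUND keys: the one to work. Loose, 0.9 kg, 110 mm in x, 140 mm in y, top face 45 mm above the table; origin at the centre of its underside, z up. Key centres at x +18, y +27 (left) and -27 mm (right). Between them a fixed rib, 8 mm wide in y, 44 mm long, stands 14 mm above the top face. Lamp lens (20 mm across, 7 mm high) at x -34 mm.
- round_box_key_left_top (a point): centre of the top face of the left (box +y) round key (flat white cap, 24 mm diameter), 53 mm above the table when up, 47 mm when fully down
- round_box_key_right_top (a point): centre of the top face of the right (box -y) round key (flat white cap, 24 mm diameter), 53 mm above the table when up, 47 mm when fully down
- round_box_key_left (a joint): travel of the left round key, m: 0 up, 0.006 fully down; moves straight down into the box. Sprung: starts to move at about 2 N, about 5 N holds it fully down. It comes up by itself when let go.
- round_box_key_right (a joint): travel of the right round key, m: 0 up, 0.006 fully down; moves straight down into the box. Sprung: starts to move at about 2 N, about 5 N holds it fully down. It comes up by itself when let go.
- bar_box: like the other box, but its two keys are BARS (12 by 40 mm, long in x): leave alone. The boxes may swap places. Loose, 0.9 kg, 110 mm in x, 140 mm in y, top face 45 mm above the table; origin at the centre of its underside, z up. Key centres at x +18, y +27 (left) and -27 mm (right). Between them a fixed rib, 8 mm wide in y, 44 mm long, stands 14 mm above the top face. Lamp lens (20 mm across, 7 mm high) at x -34 mm.
- bar_box_key_left (a joint): travel of the left bar key, m: 0 up, 0.006 down; leave it up
- bar_box_key_right (a joint): travel of the right bar key, m: 0 up, 0.006 down; leave it up
- loupe: black folding loupe, 40x40x42 mm, close beside the round-key box's side; origin under its centre; bystander
- tally_counter: round tally counter, 52x46x21 mm, close in front of the bar-key box; origin under its centre; bystander
- spacer_block_2: white spacer block, 30x30x30 mm, close in front of the round-key box; origin under its centre; bystander
- ink_cup: plain cup, 63 mm across, 62 mm high; origin under its centre; bystander
- masking_roll: roll of masking tape lying flat, 104 mm across, 25 mm high; origin under its centre; bystander
- marker_1: lying marker pen, 135 mm long along its y, 17 mm thick; origin under its centre; bystander

How it is judged:
On the way:
1. both round keys are held down together for 2.8 s on end (value of joint each of round_box_key_left, round_box_key_right above 0.0045 m), for 2.8 s.
At the end, for the whole second after the job is handed in: After both round keys were held at least 4.5 mm down together for 2.8 s on end, all keys of both boxes are up again (under 1 mm), both boxes stand flat within 20 mm of where they stood, and every bystander is within 30 mm of where it stood (value of joint each of round_box_key_left, round_box_key_right, bar_box_key_left, bar_box_key_right below 0.001 m and distance of each of round_box, bar_box from where it was at the start of the episode below 0.02 m and angle between each of round_box, bar_box's own z axis and vertical below 0.1 rad and distance of each of loupe, tally_counter, spacer_block_2, ink_cup, masking_roll, marker_1 from where it was at the start of the episode below 0.03 m); the robot touches nothing.
It fails at once if one round key pushed down alone (4.5 mm or more while the other is under 1 mm) ((value of joint round_box_key_left above 0.0045 m and value of joint round_box_key_right below 0.001 m) or (value of joint round_box_key_right above 0.0045 m and value of joint round_box_key_left below 0.001 m)).
It fails at once if a bar key pressed (more than 2 mm) (value of joint any of bar_box_key_left, bar_box_key_right above 0.002 m).
It fails at once if a control box lifted, tipped or shifted more than 20 mm (height (world z) of any of round_box, bar_box above 0.01 m or distance of any of round_box, bar_box from where it was at the start of the episode above 0.02 m or angle between any of round_box, bar_box's own z axis and vertical above 0.15 rad).
It fails at once if a bystander lifted or shifted more than 30 mm (distance of any of loupe, tally_counter, spacer_block_2, ink_cup, masking_roll, marker_1 from where it was at the start of the episode above 0.03 m or height (world z) of any of loupe, tally_counter, spacer_block_2, ink_cup, masking_roll, marker_1 above 0.015 m).
It also fails if it takes over 40 s, if anything falls off the work surface, if the arm or the gripper's body presses on something with over 40 N, if the wrist force passes 120 N, or if a joint passes its speed limit or range.

## Working session

There is one attempt and no reset: what is moved stays moved. The work goes in short steps, Python scripts to look and compute and a shell command to move; the robot and the scene stay as the last step left them, time stands still between calls to the robot, and variables do not carry over. Pictures are saved under pics/ and viewed, and the job is handed in when it is done.

```bash
mkdir -p pics; ls
python3 - <<'E'
from plant import env
import cv2,numpy as np
s=env.read_state(); print({k:np.round(v,3).tolist() for k,v in s.items()})
for c in ("scene","side","wrist"):
    im=env.read_camera(c); cv2.imwrite(f"pics/{c}0.png",im)
    for t in ("round_box_key_left_top","round_box_key_right_top","round_box"):
        for d in env.landmark_of(t,c)[:2]: print(c,t,np.round(d["xy"],1),round(d["confidence"],2))
E
```

```text
pics
{'time_s': 0.0, 'q': [-1.387, 0.435, 0.025, 1.574, -0.012, 1.134, -0.075], 'dq': [-0.0, -0.001, -0.001, -0.001, 0.0, -0.001, 0.001], 'effort': [-0.001, -66.785, 0.985, -31.447, -0.061, 0.043, 0.0], 'ee_pos': [0.177, 0.599, 0.226], 'tool_rot': [-0.0, 0.143, 0.99, -0.001], 'contact_force': [0.882, 0.024, -0.708], 'ft_torque': [-0.036, -0.01, 0.016], 'gripper_width': 1.005}
scene round_box_key_left_top [303.9 213.7] 0.43
scene round_box_key_left_top [368.7 293.1] 0.28
scene round_box_key_right_top [318.1 225.4] 0.55
scene round_box [301.8 243.5] 0.88
side round_box_key_left_top [275.7 215.3] 0.7
side round_box [249.3 195.6] 0.83
```

View pics/scene0.png

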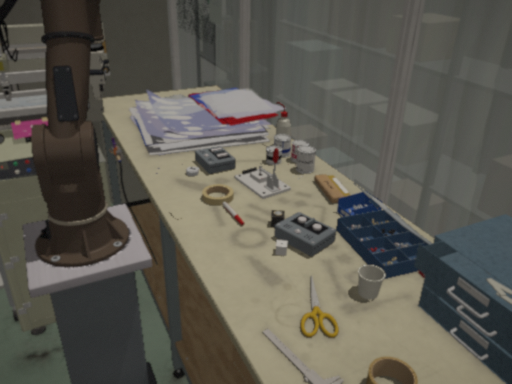

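View pics/side0.png

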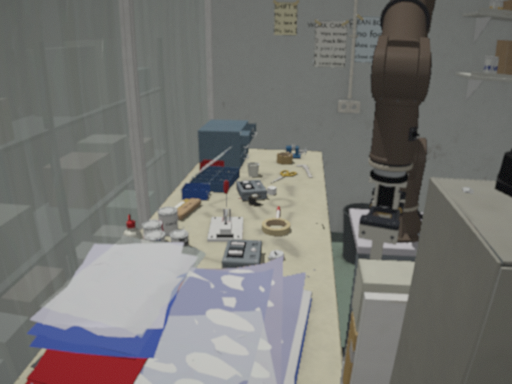

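View pics/wrist0.png

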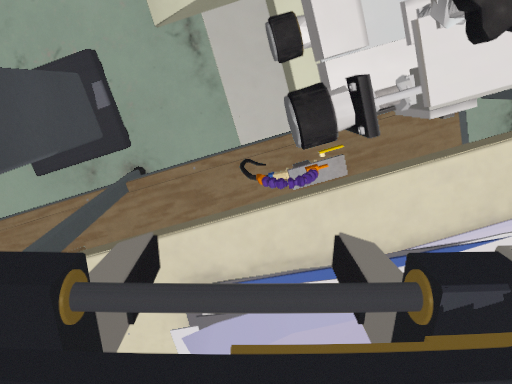

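Run:
```python
from plant import env
import numpy as np
for c in ("scene","side","wrist"):
    p=env.camera_params(c); print(c,{k:np.round(v,3).tolist() for k,v in p.items()})
```

```text
scene {'intrinsics': [[467.302, 0.0, 255.31], [0.0, 467.302, 191.406], [0.0, 0.0, 1.0]], 'distortion': [0.026, 0.0, 0.0, 0.0, 0.0], 'R': [[0.899, -0.438, 0.022], [-0.193, -0.44, -0.877], [0.394, 0.784, -0.48]], 't': [-0.484, 0.135, 1.317]}
side {'intrinsics': [[403.296, 0.0, 258.495], [0.0, 403.296, 194.476], [0.0, 0.0, 1.0]], 'distortion': [-0.137, 0.0, 0.0, 0.0, 0.0], 'R': [[-0.993, -0.114, 0.006], [-0.048, 0.365, -0.93], [0.104, -0.924, -0.368]], 't': [0.498, 0.121, 1.472]}
wrist {'intrinsics': [[334.438, 0.0, 245.599], [0.0, 334.438, 193.254], [0.0, 0.0, 1.0]], 'distortion': [-0.064, 0.0, 0.0, 0.0, 0.0], 'T_tool_cam': [[-0.001, -0.953, -0.302, 0.082], [1.0, -0.001, -0.001, -0.001], [0.0, -0.302, 0.953, -0.159], [0.0, 0.0, 0.0, 1.0]]}
```

The scene view shows the round-key box near (305,232) with the loupe left of it (278,216) and the white block in front (281,246). The bar-key box is near (215,160). Next I'll estimate the round box's pose.

```bash
cat > h.py <<'E'
from plant import env
import cv2,numpy as np
from scipy.spatial.transform import Rotation as Ro
def cam(c,s=None):
    p=env.camera_params(c); K=np.array(p["intrinsics"]);D=np.array(p["distortion"])
    if "R" in p: return K,D,np.array(p["R"]),np.array(p["t"])
    s=s or env.read_state(); q=s["tool_rot"]; T=np.eye(4)
    T[:3,:3]=Ro.from_quat([q[1],q[2],q[3],q[0]]).as_matrix(); T[:3,3]=s["ee_pos"]
    W=np.linalg.inv(T@np.array(p["T_tool_cam"])); return K,D,W[:3,:3],W[:3,3]
def back(c,px,z,s=None):
    K,D,R,t=cam(c,s); u=cv2.undistortPoints(np.array(px,float).reshape(-1,1,2),K,D).reshape(-1,2)
    o=-R.T@t; out=[]
    for a in u:
        d=R.T@np.array([a[0],a[1],1]); out.append(o+d*(z-o[2])/d[2])
    return np.array(out)
def proj(c,X,s=None):
    K,D,R,t=cam(c,s); return cv2.projectPoints(np.array(X,float).reshape(-1,1,3),cv2.Rodrigues(R)[0],t,K,D)[0].reshape(-1,2)
E
python3 - <<'E'
from h import *
a=cv2.imread("pics/scene0.png")[195:265,255:345]; b=cv2.imread("pics/side0.png")[170:215,225:290]
a=cv2.resize(a,None,fx=6,fy=6,interpolation=2);b=cv2.resize(b,None,fx=6,fy=6,interpolation=2)
cv2.imwrite("pics/cropa.png",a);cv2.imwrite("pics/cropb.png",b)
print(back("scene",[[301.8,243.5]],0),back("side",[[249.3,195.6]],0),back("scene",[[303.9,213.7],[318.1,225.4]],.053))
E
```

```text
[[ 0.5531995  -0.27050457  0.        ]] [[ 0.56908379 -0.24266944  0.        ]] [[ 0.59424685 -0.20690355  0.053     ]
 [ 0.59799963 -0.27722252  0.053     ]]
```

View pics/cropa.png

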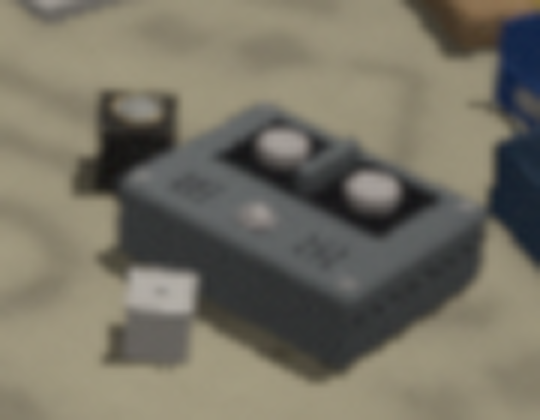

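View pics/cropb.png

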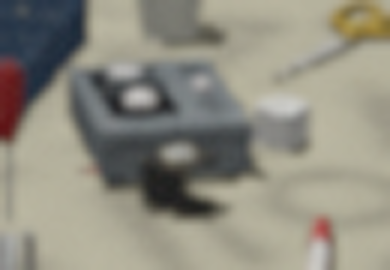

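Run:
```python
from h import *
P=back("scene",[[302.1,219.2],[317,226.7]],.053); L=back("scene",[[297.5,230.5]],.05)
Q=back("side",[[225+138/6,170+98/6],[225+125/6,170+73/6]],.053)
for A in (P,Q):
    d=A[0]-A[1]; print(A,np.linalg.norm(d),np.degrees(np.arctan2(-d[0],d[1])))
print(L)
s=env.read_state();q=s["tool_rot"];print(Ro.from_quat([q[1],q[2],q[3],q[0]]).as_matrix().round(3))
```

```text
[[ 0.57377895 -0.23078317  0.053     ]
 [ 0.59153631 -0.28163899  0.053     ]] 0.053866857771620966 19.247696505675474
[[ 0.57083499 -0.21542309  0.053     ]
 [ 0.5873947  -0.26575695  0.053     ]] 0.05298793707972025 18.211076308345
[[ 0.53437683 -0.27214327  0.05      ]]
[[-0.959  0.283  0.   ]
 [ 0.283  0.959  0.   ]
 [-0.     0.    -1.   ]]
```

```bash
python3 -m jog '[0.3,-10,-6,-2,14, 0.6,-20,-12,-2,28, 0.6,-35,-21,-2,42, 0.6,-35,-21,-2,48, 0.6,-35,-21,-2,52, 0.6,-35,-21,-2,58, 0.6,-35,-21,-2,64, 0.6,-35,-21,-2,66, 0.6,-35,-21,-2,66, 0.6,-35,-21,-2,66, 0.6,-54,-47,-2,70, 0.6,-54,-47,-2,77, 0.6,-54,-47,-2,84, 0.6,-54,-47,-2,91, 0.6,-54,-47,-2,98, 0.6,-54,-47,-2,100, 0.6,-54,-47,-2,100, 0.6,-54,-47,-2,100, 0.6,-54,-47,-2,100]'; python3 -c "
from h import *
s=env.read_state();q=s['tool_rot'];print(s['q'],Ro.from_quat([q[1],q[2],q[3],q[0]]).as_matrix().round(3))"
```

```text
time_s: 2.18
ee_pos: [0.563, -0.0122, 0.2475]
tool_rot: [0.002, 0.852, 0.523, 0.0]
contact_force: [-0.7, -0.7, -0.1]
gripper_width: 0.398
[-0.54583613  0.347361    0.63772864  1.73700493 -0.22236139  1.12875874
 -0.31196369] [[ 0.453  0.891  0.002]
 [ 0.891 -0.453 -0.004]
 [-0.002  0.004 -1.   ]]
```

```bash
python3 -m jog '[0.62,-4,2.5,0.5,7, 0.62,-8,5,1,14, 0.62,-12,7,1.5,21, 0.62,-16,9.5,2,28, 0.62,-20.4,12.3,2,35, 0.62,-20.4,12.3,2,42, 0.62,-20.4,12.3,2,44, 0.62,-20.4,12.3,2,44, 0.62,-20.4,12.3,2,44, 0.62,-20.4,12.3,2,44]'
python3 - <<'E'
from h import *
s=env.read_state();q=s['tool_rot'];print(s['q'],Ro.from_quat([q[1],q[2],q[3],q[0]]).as_matrix().round(3))
im=env.read_camera("wrist");cv2.imwrite("pics/w1.png",im)
for t,z in (("round_box_key_left_top",.053),("round_box_key_right_top",.053),("round_box",0)):
    for d in env.landmark_of(t,"wrist")[:3]: print(t,np.round(d["xy"],1),round(d["confidence"],2),back("wrist",[d["xy"]],z,s))
E
```

```text
time_s: 3.02
ee_pos: [0.5807, -0.248, 0.2282]
tool_rot: [0.001, 0.986, 0.167, 0.001]
contact_force: [-0.1, 0.3, -0.1]
gripper_width: 0.378
[-0.20756533  0.53428254  0.82297757  1.60231331 -0.41378062  1.1851801
 -0.53183934] [[ 0.944  0.33   0.002]
 [ 0.33  -0.944 -0.002]
 [ 0.001  0.003 -1.   ]]
round_box_key_left_top [221.1 168.2] 0.8 [[ 0.57580223 -0.22444413  0.053     ]]
round_box_key_left_top [242.6 243.7] 0.33 [[ 0.50242741 -0.27303261  0.053     ]]
round_box_key_right_top [271.  166.5] 0.76 [[ 0.59423539 -0.27215447  0.053     ]]
round_box_key_right_top [ 63.7 218. ] 0.53 [[ 0.46664853 -0.07831579  0.053     ]]
```

View pics/w1.png

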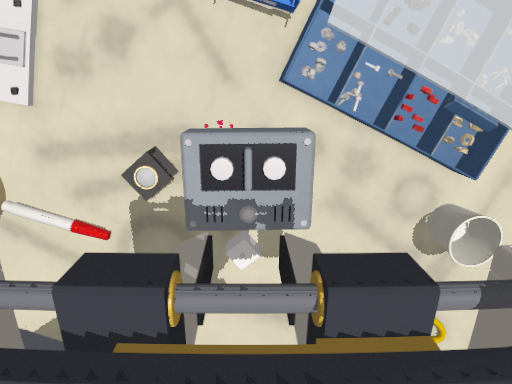

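Run:
```python
from h import *
s=env.read_state();q=s['tool_rot'];R=Ro.from_quat([q[1],q[2],q[3],q[0]]).as_matrix()
P=back("wrist",[[222,168],[274.5,168]],.053,s);d=P[0]-P[1];m=P.mean(0)
print(P,np.linalg.norm(d),"box yaw",np.degrees(np.arctan2(-d[0],d[1])),"mid",m,"toolshift",R.T@(m-s['ee_pos']))
for y in (-.037,-.027,-.0175,.0175,.027,.037):
    print(y,proj("wrist",[s['ee_pos']+R@np.array([0,y,0]),s['ee_pos']+R@np.array([-.0095,y,0])],s).round(1).tolist())
im=cv2.imread("pics/w1.png");cv2.imwrite("pics/w1c.png",cv2.resize(im[120:340,150:350],None,fx=2.7,fy=2.7,interpolation=2))
```

```text
[[ 0.57626436 -0.22585718  0.053     ]
 [ 0.59385028 -0.27678639  0.053     ]] 0.05387995654029114 box yaw 19.04986036720026 mid [ 0.58505732 -0.25132178  0.053     ] toolshift [0.0030094  0.00352854 0.17555299]
-0.037 [[174.5, 249.8], [175.7, 265.6]]
-0.027 [[193.3, 249.8], [194.2, 265.7]]
-0.0175 [[211.2, 249.9], [211.8, 265.7]]
0.0175 [[277.3, 249.8], [276.8, 265.6]]
0.027 [[295.2, 249.7], [294.4, 265.5]]
0.037 [[314.0, 249.6], [312.9, 265.4]]
```

View pics/w1c.png

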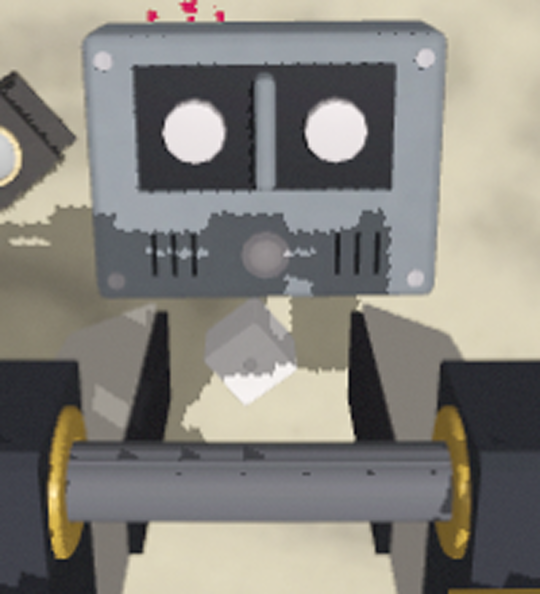

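The wrist view shows the round keys at (222,168) and (274,168), 53.9 mm apart (54 expected), with box yaw about 19°. The fingers taper towards their tips, so I'll use an opening of about 46 mm to put the tips near the key centres. I'll descend partway and look again.

```bash
python3 -m jog '[0.5,0.3,0.35,3,0, 0.5,0.3,0.35,6,0, 0.5,0.3,0.35,9,0, 0.5,0.3,0.35,11.5,0, 0.5,0.3,0.35,13.5,0, 0.5,0.3,0.35,13.8,0, 0.5,0.3,0.35,13.8,0, 0.5,0.3,0.35,13.8,0]'
python3 - <<'E'
from h import *
s=env.read_state();q=s['tool_rot'];R=Ro.from_quat([q[1],q[2],q[3],q[0]]).as_matrix();print(s['ee_pos'],s['gripper_width'],R.round(4))
im=env.read_camera("wrist");
for y in (-.027,.027):
    for X,c in ((s['ee_pos']+R@np.array([0,y,0]),(0,0,255)),):
        print(proj("wrist",[X],s))
cv2.imwrite("pics/w2.png",im)
for t,z in (("round_box_key_left_top",.053),("round_box_key_right_top",.053),("round_box",0)):
    for d in env.landmark_of(t,"wrist")[:1]: 
        p=back("wrist",[d["xy"]],z,s)[0]; print(t,np.round(d["xy"],1),round(d["confidence"],2),p,R.T@(p-s['ee_pos']))
im=env.read_camera("side");cv2.imwrite("pics/s2.png",cv2.resize(im[120:230,190:330],None,fx=5,fy=5,interpolation=2))
im=env.read_camera("scene");cv2.imwrite("pics/sc2.png",cv2.resize(im[150:270,240:360],None,fx=5,fy=5,interpolation=2))
E
```

```text
time_s: 3.88
ee_pos: [0.5855, -0.2513, 0.0917]
tool_rot: [0.002, 0.986, 0.167, 0.002]
contact_force: [-0.2, 0.2, 1.0]
gripper_width: 0.497
[ 0.58551876 -0.25134571  0.09166191] 0.49651713460813907 [[ 0.9443  0.3291  0.0037]
 [ 0.3291 -0.9443 -0.0034]
 [ 0.0024  0.0044 -1.    ]]
[[193.24668695 249.83703871]]
[[295.23655258 249.69004728]]
round_box_key_left_top [202.5 221.9] 0.93 [ 0.57689138 -0.22617213  0.053     ] [ 4.45834467e-05 -2.67819808e-02  3.85435780e-02]
round_box_key_right_top [281.6 224.7] 0.65 [ 0.59155107 -0.27463767  0.053     ] [-0.00206038  0.02380789  0.0387632 ]
round_box [243.9 217.8] 0.8 [ 0.56832188 -0.25709523  0.        ] [-0.01834968 -0.00063637  0.09161648]
```

View pics/w2.png

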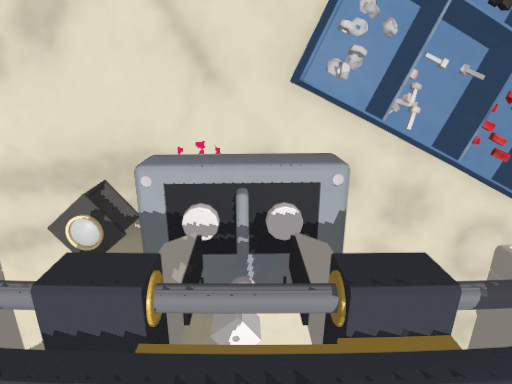

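View pics/s2.png

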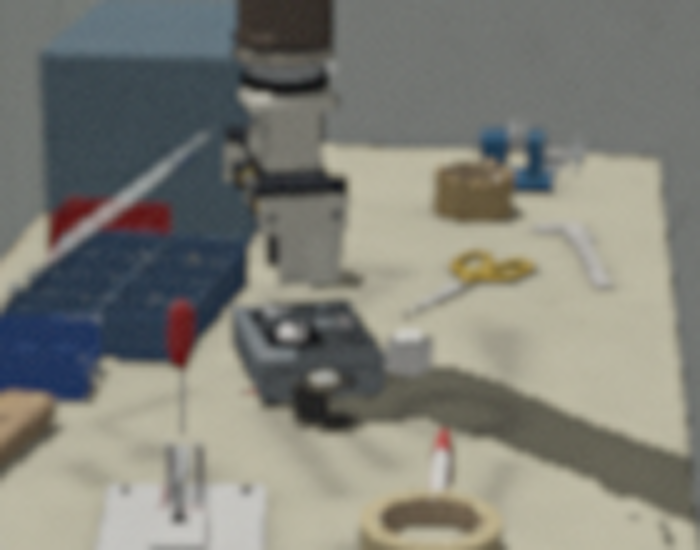

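View pics/sc2.png

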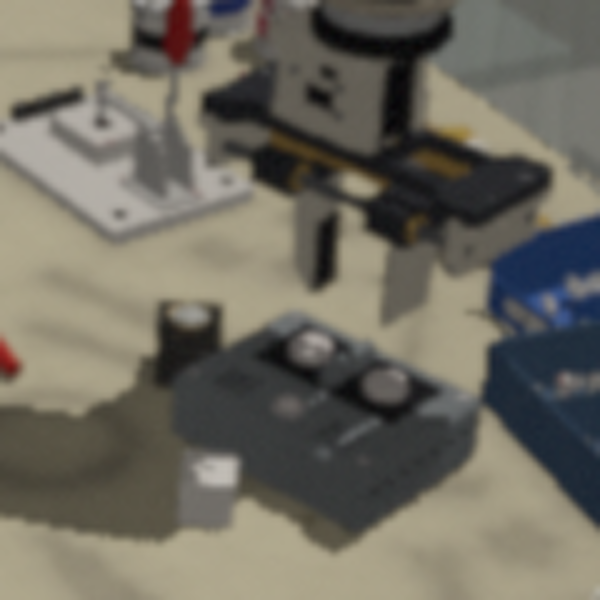

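Run:
```python
from h import *
s=env.read_state();q=s['tool_rot'];R=Ro.from_quat([q[1],q[2],q[3],q[0]]).as_matrix()
im=cv2.imread("pics/w2.png");
th=(im.min(2)>165).astype(np.uint8);th[:195]=0;th[250:]=0;th[:,:175]=0;th[:,310:]=0
print(cv2.connectedComponentsWithStats(th)[2:])
P=back("wrist",[[201.5,222],[284.5,222]],.053,s);d=P[0]-P[1];print(np.linalg.norm(d),[ (R.T@(p-s['ee_pos'])).round(4) for p in P])
for y in (.023,.028):print(proj("wrist",[s['ee_pos']+R@np.array([x,y*k,0]) for k in(-1,1) for x in (-.0095,.0095)],s).round(0).tolist())
cv2.imwrite("pics/w2c.png",cv2.resize(im[180:350,130:360],None,fx=3.4,fy=3.4,interpolation=2))
```

```text
(array([[     0,      0,    512,    384, 195846],
       [   271,    205,     28,     10,    177],
       [   182,    206,     37,     21,    548],
       [   302,    220,      1,      1,      1],
       [   202,    235,     10,      5,     36]], dtype=int32), array([[255.63746005, 191.40528783],
       [284.73446328, 209.88700565],
       [200.07116788, 216.35766423],
       [302.        , 220.        ],
       [206.41666667, 237.16666667]]))
0.052982739127650745 [array([ 0.0001, -0.0274,  0.0384]), array([-0.0001,  0.0256,  0.0386])]
[[202.0, 266.0], [200.0, 233.0], [287.0, 266.0], [288.0, 233.0]]
[[192.0, 266.0], [190.0, 233.0], [296.0, 266.0], [298.0, 233.0]]
```

View pics/w2c.png

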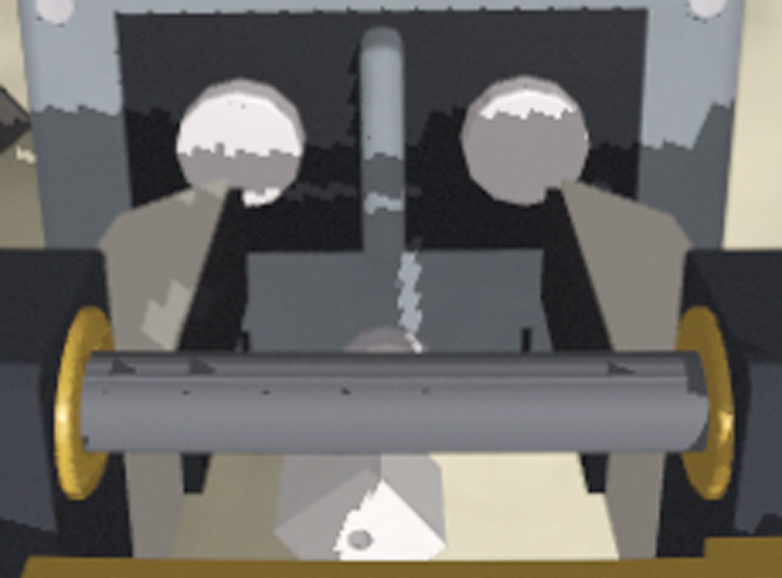

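Both keys sit under the fingertips to within about 1 mm. I'll descend to just above the keys and check.

```bash
python3 -m jog '[0.5,0,-0.05,1.5,0, 0.5,0,-0.05,2.8,0, 0.5,0,-0.05,3.4,0, 0.5,0,-0.05,3.5,0, 0.5,0,-0.05,3.5,0, 0.5,0,-0.05,3.5,0]'
python3 - <<'E'
from h import *
im=env.read_camera("wrist");cv2.imwrite("pics/w3.png",im)
im=env.read_camera("scene");cv2.imwrite("pics/sc3.png",cv2.resize(im[170:270,250:360],None,fx=6,fy=6,interpolation=2))
E
```

```text
time_s: 4.68
ee_pos: [0.5855, -0.2512, 0.0567]
tool_rot: [0.002, 0.986, 0.167, 0.002]
contact_force: [1.4, -0.1, 0.5]
gripper_width: 0.503
```

View pics/w3.png

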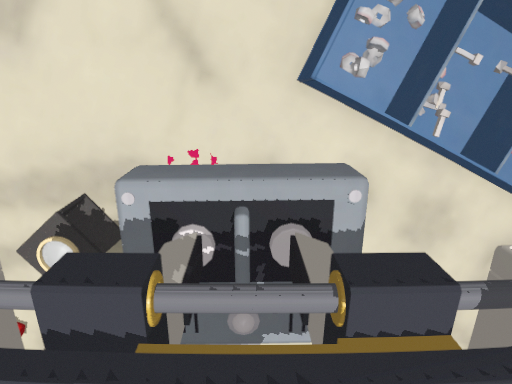

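View pics/sc3.png

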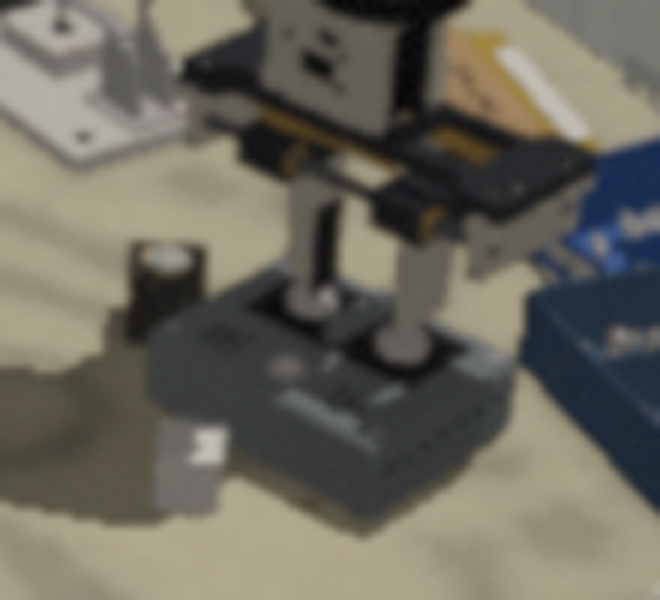

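The fingertips are just above both keys: the scene shows them over the caps at about crop (310,300) and (405,345). Now I'll press.

```bash
python3 -m jog '[0.5,0,0,0.2,0, 0.5,0,0,0.4,0, 0.5,0,0,0.6,0, 0.5,0,0,0.8,0, 0.5,0,0,0.95,0, 0.5,0,0,1.05,0, 0.5,0,0,1.15,0, 0.5,0,0,1.15,0, 0.5,0,0,1.15,0]'
python3 - <<'E'
from h import *
s=env.read_state();print({k:np.round(s[k],4).tolist() for k in("ee_pos","contact_force","ft_torque")})
im=env.read_camera("scene");cv2.imwrite("pics/sc4.png",cv2.resize(im[170:270,250:360],None,fx=6,fy=6,interpolation=2))
E
```

```text
time_s: 5.53
ee_pos: [0.5862, -0.2515, 0.0472]
tool_rot: [0.002, 0.986, 0.167, 0.003]
contact_force: [-4.6, 3.5, 19.3]
gripper_width: 0.5
{'ee_pos': [0.5862, -0.2515, 0.0472], 'contact_force': [-4.5534, 3.5002, 19.3022], 'ft_torque': [0.8276, 1.3001, -0.0099]}
```

View pics/sc4.png

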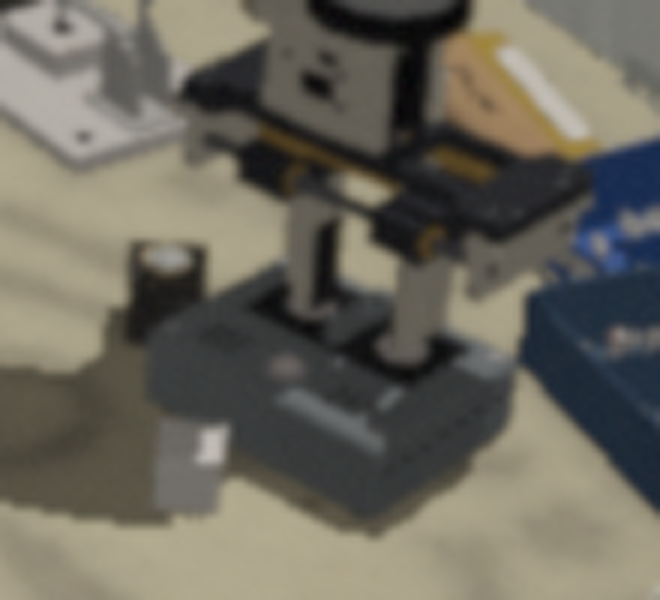

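Both keys are at the bottom: TCP at 47.2 mm, 19 N in total. Now I'll hold for more than 3 s.

```bash
python3 -m jog '[0.5,0,0,0.2,0, 0.5,0,0,0.2,0, 0.5,0,0,0.2,0, 0.5,0,0,0.2,0, 0.5,0,0,0.2,0, 0.5,0,0,0.2,0, 0.5,0,0,0.2,0, 0.5,0,0,0.2,0, 0.5,0,0,0.2,0, 0.5,0,0,0.2,0, 0.5,0,0,0.2,0, 0.5,0,0,0.2,0, 0.5,0,0,0.2,0, 0.5,0,0,0.2,0, 0.5,0,0,0.2,0, 0.5,0,0,0.2,0, 0.5,0,0,0.2,0, 0.5,0,0,0.2,0, 0.5,0,0,0.2,0, 0.5,0,0,0.2,0]'; python3 -c "
from h import *
s=env.read_state();print(s['contact_force'],s['ft_torque'],s['ee_pos'])"
```

```text
time_s: 7.25
ee_pos: [0.5862, -0.2516, 0.0472]
tool_rot: [0.002, 0.986, 0.166, 0.004]
contact_force: [-6.3, 4.1, 23.9]
gripper_width: 0.5
[-6.32084988  4.0625147  23.87889433] [1.12575732 1.7346156  0.02842949] [ 0.58621611 -0.25156869  0.04717779]
```

```bash
python3 -m jog '[0.5,0,0,0.2,0, 0.5,0,0,0.2,0, 0.5,0,0,0.2,0, 0.5,0,0,0.2,0, 0.5,0,0,0.2,0, 0.5,0,0,0.2,0, 0.5,0,0,0.2,0, 0.5,0,0,0.2,0, 0.5,0,0,0.2,0, 0.5,0,0,0.2,0, 0.5,0,0,0.2,0, 0.5,0,0,0.2,0, 0.5,0,0,0.2,0, 0.5,0,0,0.2,0, 0.5,0,0,0.2,0, 0.5,0,0,0.2,0, 0.5,0,0,0.2,0, 0.5,0,0,0.2,0, 0.5,0,0,0.2,0, 0.5,0,0,0.2,0]'
python3 - <<'E'
from h import *
im=env.read_camera("scene");cv2.imwrite("pics/sc5.png",cv2.resize(im[170:270,250:360],None,fx=6,fy=6,interpolation=2))
im=env.read_camera("wrist");cv2.imwrite("pics/w5.png",im)
E
```

```text
time_s: 8.92
ee_pos: [0.5862, -0.2516, 0.0472]
tool_rot: [0.001, 0.986, 0.166, 0.004]
contact_force: [-7.1, 4.2, 24.1]
gripper_width: 0.501
```

View pics/sc5.png

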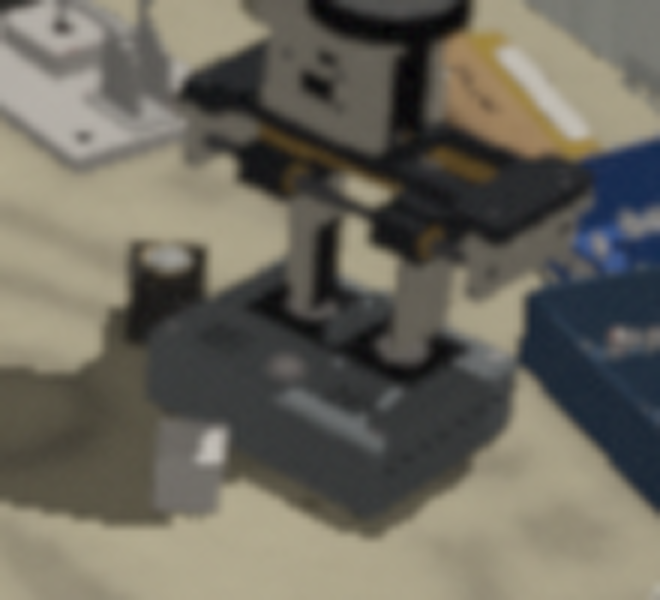

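View pics/w5.png

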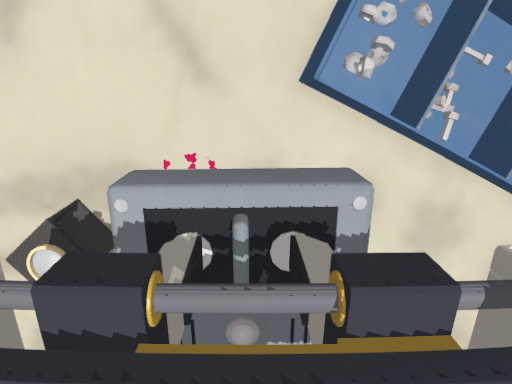

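Both keys have been down for about 3.5 s, with the TCP steady at 47.2 mm and 19–24 N. Now I'll release straight up.

```bash
python3 -m jog '[0.5,0,0,0.2,0, 0.5,0,0,0,0, 0.5,0,0,-0.3,0, 0.5,0,0,-0.6,0, 0.5,0,0,-1,0, 0.5,0,0,-2,0, 0.5,0,0,-4,0, 0.5,0,0,-7,0, 0.5,0,0,-10,0, 0.5,0,0,-13,0, 0.5,0,0,-16,0, 0.5,0,0,-18,0, 0.5,0,0,-18,0, 0.5,0,0,-18,0, 0.5,0,0,-18,0]'
python3 - <<'E'
from h import *
s=env.read_state();print(s['contact_force'],s['dq'].round(3) if hasattr(s['dq'],'round') else s['dq'])
im=env.read_camera("wrist");cv2.imwrite("pics/w6.png",im)
for t,z in (("round_box_key_left_top",.053),("round_box_key_right_top",.053)):
    for d in env.landmark_of(t,"wrist")[:1]: print(t,d["xy"],back("wrist",[d["xy"]],z,s)[0])
im=env.read_camera("scene");cv2.imwrite("pics/sc6.png",cv2.resize(im[130:270,160:360],None,fx=4,fy=4,interpolation=2))
E
```

```text
time_s: 10.27
ee_pos: [0.5843, -0.251, 0.2267]
tool_rot: [0.001, 0.986, 0.166, 0.004]
contact_force: [0.1, 0.3, 0.5]
gripper_width: 0.5
[0.08524459 0.27950851 0.51271328] [ 0.003  0.017 -0.007  0.011 -0.001 -0.003 -0.001]
round_box_key_right_top [269.7, 170.2] [ 0.59509908 -0.27472738  0.053     ]
```

View pics/w6.png

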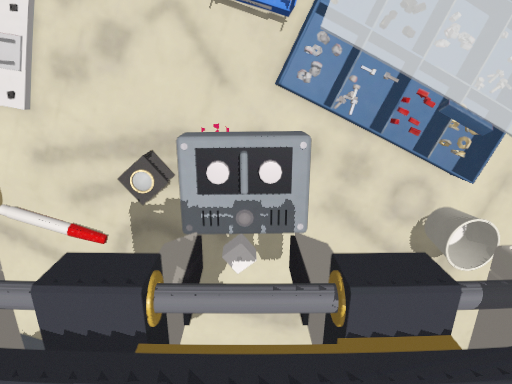

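View pics/sc6.png

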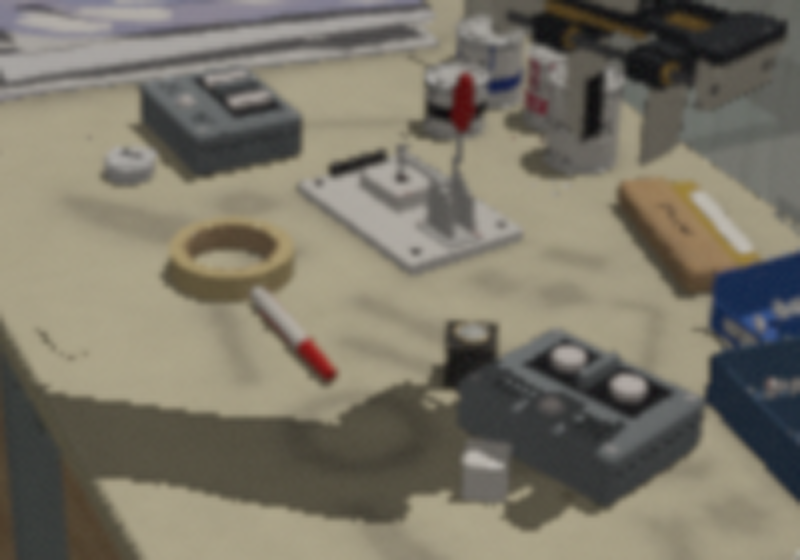

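The wrist picture shows both keys up at (218,172) and (270,172). The loupe, block, cup and marker are where they were. I'll check for box shift, then hand in.

Run:
```python
from h import *
s=env.read_state();P=back("wrist",[[218,172.5],[270.3,172.5]],.053,s);print(P.mean(0),np.linalg.norm(P[0]-P[1]))
env.hand_in()
```

```text
[ 0.58412545 -0.25088801  0.053     ] 0.05349296572916164
the job is handed in; nothing more can be done
```

I pressed both round keys down together, one fingertip on each, held them for about 3.5 s without a break, released both together and moved clear. The job is handed in at about 10 s of the 40 s allowed; no verdict is reported.

- **Press:** While holding, the tool stayed at 47.2 mm, against 47 mm for fully down. The force was 19–24 N, above the roughly 10 N needed for both keys. The key travels can't be read directly, so "both down" rests on that height, the force and the pictures.
- **After release:** The pictures show both round keys up. The midpoint between the keys measured within about 1 mm of where it was before the press. The gripper is about 18 cm above the box, with only about 0.6 N on the wrist sensor, the same as its noise at the start.
- **Other things:** The bar-key box and the other items look untouched in the pictures; I did not measure their positions.
- **Disagreements:**
  - The early scene and side estimates of the keys differed by up to 15 mm, so I used the wrist camera, which gave 53.9 mm between keys against 54.
  - The key finder missed the left key in the final picture. I checked that key by eye.

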